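Lay out the microscope optics for refitting

TASK

Lay out the microscope's optics ready for refitting: stand the objective lens upright in the middle of the round stage base, and lay the adapter ring flat and centred on top of the objective. On the rubber mat, stand the eyepiece, eyecup down as it is now, in the middle of the printed circle at the end nearer the stage base, and the small camera, its steel mount up, in the middle of the other circle, so that the eyepiece stands between the stage base and the camera. Do not push aside the jar, the two vials or the dish, and leave everything let go and at rest.

Things in the scene. Friction and masses are not known exactly. Their poses are not given: they have to be found in the camera images.
- objective: loose objective lens, a stout black upright cylinder with an aluminium band: 48 mm diameter up to height 31 mm, then a bright steel neck of 40 mm diameter up to its flat top with a glass lens at height 40 mm; about 0.18 kg. Origin at the centre of its underside, z up.
- ring: loose adapter ring, plain aluminium, lying flat: 54 mm outside diameter, 28 mm hole, 14 mm high; about 0.06 kg. It is wider than the objective's neck and rests on the neck's flat top. Origin at the centre of its underside, z up.
- eyepiece: loose eyepiece standing on its eyecup: black eyecup 42 mm diameter from the bottom to height 30 mm, narrowing to a bright steel barrel 30 mm diameter from height 33 mm to the top at 62 mm; about 0.10 kg. Origin at the centre of its underside, z up.
- camera: loose small microscope camera: black box 44 x 44 mm (sides along its x and y) and 34 mm high, with a round steel mount 32 mm in diameter and 10 mm high on its top; about 0.13 kg. Origin at the centre of its underside, z up.
- stage: fixed round stage base of the microscope, grey, 150 mm diameter, with a white plate of 100 mm diameter in the middle of its flat top, which is 20 mm above the table. It stands left or right in the far part of the work area, the mat on the other side. Origin at the centre of its underside, z up.
- mat: fixed dark grey rubber mat, 100 mm along its x, 200 mm along its y, 3 mm thick, with two printed white circles of 68 mm diameter whose centres lie 50 mm either side of the middle, at y = +50 mm and y = -50 mm in its frame; its y axis runs roughly across the table (within 0.3 rad of the world's y). Origin at the centre of its underside, z up.
- jar: loose bystander, closed amber glass jar with a white cap, 44 mm diameter, 55 mm high. Origin at the centre of its underside, z up.
- vial_left: loose bystander, closed clear vial with a blue cap, 26 mm diameter, 48 mm high, on the robot's left (+y). Origin at the centre of its underside, z up.
- vial_right: loose bystander, the same kind of vial on the robot's right (-y). Origin at the centre of its underside, z up.
- dish: loose bystander, closed flat clear petri dish, 63 mm diameter, 15 mm high, with a paper disc on its lid, lying between the stage base and the mat. Origin at the centre of its underside, z up.
There are look-alikes about, which are no part of the job. What is shaped like the eyepiece but blue or green is not meant.

How it is judged (in metres and radians):
At the end, for the whole second after the job is handed in: Objective upright on the stage base within 12 mm of its centre; ring flat on it within 8 mm of its axis; eyepiece on the mat circle nearer the stage base, camera on the other, each within 12 mm of the circle's centre along each mat axis; all upright (0.12 rad), released, at rest (horizontal distance between objective and stage below 0.012 m and height (world z) of objective between 0.016 and 0.024 m and horizontal distance between ring and objective below 0.008 m and z of ring in the frame of objective between 0.036 and 0.044 m and height (world z) of eyepiece between -0.001 and 0.007 m and height (world z) of camera between -0.001 and 0.007 m and ((y of stage in the frame of mat above 0 m and x of eyepiece in the frame of mat between -0.012 and 0.012 m and y of eyepiece in the frame of mat between 0.038 and 0.062 m and x of camera in the frame of mat between -0.012 and 0.012 m and y of camera in the frame of mat between -0.062 and -0.038 m) or (y of stage in the frame of mat below 0 m and x of eyepiece in the frame of mat between -0.012 and 0.012 m and y of eyepiece in the frame of mat between -0.062 and -0.038 m and x of camera in the frame of mat between -0.012 and 0.012 m and y of camera in the frame of mat between 0.038 and 0.062 m)) and angle between each of objective, ring, eyepiece, camera's own z axis and vertical below 0.12 rad and linear speed of each of objective, ring, eyepiece, camera below 0.02 m/s and angular speed of each of objective, ring, eyepiece, camera below 0.2 rad/s); the robot touches nothing.
It fails at once if the jar, a vial or the dish is pushed more than 20 mm from its place or knocked over (distance of any of jar, vial_left, vial_right, dish from where it was at the start of the episode above 0.02 m or angle between any of jar, vial_left, vial_right, dish's own z axis and vertical above 0.5 rad).
It also fails if it takes over 99 s, if anything falls off the work surface, if the arm or the gripper's body presses on something with over 40 N, if the wrist force passes 120 N, or if a joint passes its speed limit or range.

ROBOT

A 6-joint arm with a two-finger parallel gripper is mounted at the origin on the work surface. World frame = base frame: x ahead of the robot, y to its left, z up, the work surface at z = 0. Lengths are in mm, angles in rad, forces in N, time in s.
With the tool pointing down it reaches from about 400 to 925 mm from the base axis. Payload 3.4 kg.
Tool frame: the origin (TCP) lies on the centre line of the jaws, within the pads' length; the fingertips stand 22 mm ahead of it and the grasp point (between the pads) lies 3 mm ahead of it; z points along the fingers, y is the line along which they close (so a half turn about z gives the same grasp; the last joint's range is limited). The gripper opens to 85 mm and grips with 20 to 120 N. Pads are 22 mm wide; open, the fingers measure 114 mm over their backs; the gripper's body (76 mm by 85 mm) begins 54 mm behind the grasp point. The pads swing forward as they close: fully open they stand 13 mm farther back than shut.
Start: joints at [1.228, 0.307, 1.506, -0, 1.328, -0.073], TCP at [153.283, 554.198, 253.305] pointing down, gripper open.
Joint ranges: [-3.12, 3.12], [-1.05, 2.28], [0.14, 2.33], [-1.42, 4.57], [0.1, 2.73], [-2.68, 2.68]. Speed limits (rad/s): [2.57, 2.57, 3.14, 3.14, 3.14, 3.14].

INTERFACE

Orientations are given as a unit quaternion [w, x, y, z].
In Python, from workcell import manip gives the robot as it stands.
- The arm moves only by the shell command python3 -m crank 'ROWS' [OPENING]. ROWS is JSON, a list of rows, each a list of 2 entries, a list of its own where there are three numbers: the shift along the tool's x, y, z in mm, then the turn about the tool's z in rad. In form: [[[x, y, z], turn], ...]. A call has exactly 10 rows; each row shifts and turns the commanded pose from where the row before left it, along the tool's axes as they then stand; what a row does not reach is not made up. A row lasts 1/10 s, in which the tool goes at most 50 mm and 8.59 degrees, less where a joint would pass 70% of its speed; a pose out of reach is approached as far as the arm can. A call is refused whole if a number of a shift passes 50 or a number of a turn 0.15, either way. A call with a gripper value outside its range is refused whole. OPENING is the opening, from 0 (shut) to 1 (fully open), set as the call begins (- or left out, the last holds). The fingers move at their own pace and stop on an object; the grip force is fixed at half the most. Time passes only in rows, so rows that do not move let the fingers close, or fill a call up. It gives the time, the measured TCP pose, the force, the opening and the grip force at its end, in the units of the state.
- manip.get_state(): the state, without advancing time (a new reading comes with each control period).
- manip.get_image(name): name is "scene" or "top" or "wrist"; returns a dict with "color" (420x560x3 uint8, red, green, blue), "range_z" (420x560 float32, mm along the optical axis (not along the pixel's ray), 0 where there is no reading), "vfov" (degrees; the focal length in pixels is half the picture's height over the tangent of half this angle, whatever the lens; pixels are square), "cx", "cy" (the principal point, pixels), "T" (4x4, takes a point from camera to world coordinates); the wrist camera has in their place "hand_eye" (4x4, takes a point from camera to tool coordinates, whose origin is the TCP and whose axes are the flange's). Camera axes: x right, y down, z forward; pixel columns grow to the right and rows downward; lengths in mm; the calibration is good to about 2 mm. A picture is of the moment at which its call begins: read the wrist's pose just before it.
- manip.sign_off(): hands the job in; it is judged then, once.
Trained networks look in a picture, given as the dict that the camera call returned (one of the last four; its "shot" number tells which), for a name from the list of things; names that differ only in an ending like _2 or _b are one class to them, and where a whole thing is asked for, a point or a joint stands for the part that bears it (a point fixed in the world has none). Each returns a list of dicts, best first, with "p" (0 to 1); they miss things now and then, are a little off and sometimes report something else, mostly with a low value. They report only what shows in the picture. A call takes as long as a camera call. They do not tell look-alikes from the thing itself.
- manip.trace(thing, picture): "pixels" (420x560 bool, what is visible of it) and "location" ([row, column] in pixels, amid what is visible of it).
- manip.mark_of(thing, picture): "location" ([row, column] in pixels: a listed point, or the origin of a listed thing).
The state is a dict: "t": time; "qpos": joint angles; "dq": joint speeds; "tau": joint torques, N m; "tool_pos": TCP position; "eef_rot": TCP orientation; "force": force on the tool from outside, world axes, zero at the start; "torque": the same for the moment, N m; "gripper_width": opening from 0.0 (shut) to 1.0 (fully open); "grasp_force": force on a finger pad.
Only numpy, scipy, OpenCV 4.12 (cv2) and the standard library are available. Lean on these libraries where they do the work, as an engineer would, in place of code of your own. Each camera call takes 0.05 s, during which the arm holds its last target. There are 200 camera calls.

## Working session

There is one attempt and no reset: what is moved stays moved. The work goes in short steps, Python scripts to look and compute and a shell command to move; the robot and the scene stay as the last step left them, time stands still between calls to the robot, and variables do not carry over. Pictures are saved under pics/ and viewed, at most 14 in all, crops included, and the job is handed in when it is done.

```bash
mkdir -p pics; ls
cat > h.py <<'E'
import numpy as np, cv2
from workcell import manip
from scipy.spatial.transform import Rotation as R
def shot(cam,save=None):
    s=manip.get_state(); im=manip.get_image(cam)
    if cam=="wrist":
        T=np.eye(4); q=s["eef_rot"]; T[:3,:3]=R.from_quat([q[1],q[2],q[3],q[0]]).as_matrix(); T[:3,3]=s["tool_pos"]
        im["TT"]=T@np.array(im["hand_eye"])
    else: im["TT"]=np.array(im["T"])
    if save: cv2.imwrite("pics/"+save,im["color"][:,:,::-1])
    return im
def cloud(im):
    h,w=im["range_z"].shape; f=h/2/np.tan(np.radians(im["vfov"])/2)
    v,u=np.mgrid[:h,:w]; z=im["range_z"]
    P=np.stack([(u-im["cx"])/f*z,(v-im["cy"])/f*z,z],-1)
    W=P@im["TT"][:3,:3].T+im["TT"][:3,3]; W[z<=0]=np.nan
    return W
def ray(im,r,c,z):
    f=im["range_z"].shape[0]/2/np.tan(np.radians(im["vfov"])/2)
    d=im["TT"][:3,:3]@np.array([(c-im["cx"])/f,(r-im["cy"])/f,1]); o=im["TT"][:3,3]
    return o+d*(z-o[2])/d[2]
def orig(im,W,m,lo):
    q=W[m&np.isfinite(W[...,2])]; return q
E
cat > a.py <<'E'
from h import *
s=manip.get_state(); print(s)
for cam in ["top","scene"]:
    im=shot(cam,cam+".png"); W=cloud(im); print(cam,im["vfov"],im["TT"][:3,3].round(0))
    for n in "objective ring eyepiece camera stage mat jar vial_left vial_right dish".split():
        for d in manip.trace(n,im)[:4]:
            m=np.array(d["pixels"]); q=W[m]; q=q[np.isfinite(q[:,2])]
            if len(q): 
                zt=np.percentile(q[:,2],95); t=q[q[:,2]>zt-5]
                print(n,round(d["p"],2),np.round(d["location"]),m.sum(),"ztop",zt.round(),"mid",((t.max(0)+t.min(0))/2).round()[:2],"ext",(np.ptp(t,axis=0)).round()[:2])
E
python3 a.py
```

```text
pics
{'t': 0.0, 'qpos': array([ 1.22751362e+00,  3.07580436e-01,  1.50767612e+00,  1.52279646e-05,
        1.32841287e+00, -7.34913623e-02]), 'dq': array([ 0.00039504,  0.00066647, -0.00159983, -0.00019534,  0.00057231,
        0.00145515]), 'tau': array([ 1.85923949e-03, -4.57565475e+01, -2.51917291e+01,  5.67544953e-05,
        1.34927005e-02, -1.52243410e-05]), 'tool_pos': array([153.04655797, 553.57464258, 252.37571642]), 'eef_rot': array([-2.22053263e-04,  1.34488677e-01,  9.90914586e-01, -1.01439334e-03]), 'force': array([-0.46062456,  0.00828544,  0.51278082]), 'torque': array([-0.005441  , -0.01800473, -0.01370728]), 'grasp_force': 0.0, 'gripper_width': 1.000736690389838}
top 50.67336868598461 [ 429.   22. 1129.]
objective 0.7 [242. 237.] 284 ztop 43.0 mid [430. 108.] ext [37. 37.]
ring 0.86 [275. 404.] 287 ztop 17.0 mid [ 369. -296.] ext [50. 51.]
ring 0.64 [169. 355.] 2965 ztop 7.0 mid [ 624. -179.] ext [103. 199.]
eyepiece 0.74 [220. 359.] 267 ztop 65.0 mid [ 491. -195.] ext [29. 30.]
eyepiece 0.67 [239. 324.] 238 ztop 64.0 mid [ 456. -113.] ext [29. 29.]
eyepiece 0.6 [271
[... 915 characters left out ...]
 32.]
eyepiece 0.7 [146. 195.] 579 ztop 63.0 mid [ 494. -194.] ext [30. 30.]
eyepiece 0.65 [126. 267.] 502 ztop 64.0 mid [ 367. -106.] ext [31. 29.]
camera 0.7 [223. 457.] 840 ztop 45.0 mid [380. 308.] ext [34. 31.]
stage 0.6 [296. 332.] 6394 ztop 22.0 mid [615. 182.] ext [148. 148.]
mat 0.91 [210. 161.] 4665 ztop 5.0 mid [ 627. -179.] ext [104. 200.]
jar 0.91 [183. 285.] 648 ztop 57.0 mid [469.   1.] ext [40. 39.]
vial_left 0.89 [217. 391.] 294 ztop 50.0 mid [429. 201.] ext [25. 23.]
vial_left 0.26 [192. 344.] 649 ztop 42.0 mid [432. 107.] ext [41. 40.]
vial_right 0.58 [125. 215.] 236 ztop 49.0 mid [ 425. -199.] ext [22. 23.]
dish 0.68 [228. 256.] 866 ztop 17.0 mid [571.   8.] ext [64. 62.]
```

Run:
```python
import cv2,numpy as np
t=cv2.imread('pics/top.png'); s=cv2.imread('pics/scene.png')
a=cv2.resize(t[120:320,120:440],(800,500),interpolation=cv2.INTER_CUBIC)
cv2.imwrite('pics/top_c.png',a)
cv2.imwrite('pics/eye_c.png',cv2.resize(s[80:260,90:290],(660,594),interpolation=cv2.INTER_CUBIC))
```

```text
(no output)
```

View pics/top_c.png

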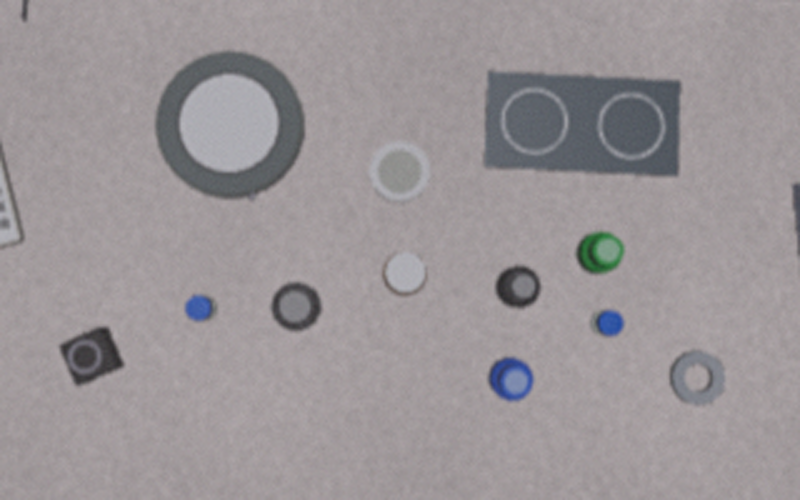

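View pics/eye_c.png

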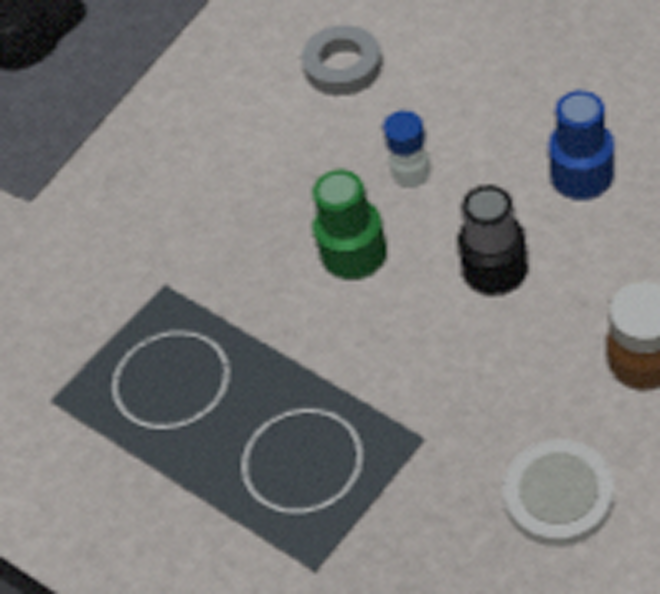

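The top crop shows the stage at left and the mat at right. For the eyepiece, the candidates in the top picture are (239,324) black with a steel barrel, (220,359) green and (271,321) blue. I choose the black one at (239,324), and the close crop confirms it: black cup, steel barrel. Other look-alikes (dark mat edge, keyboard) are off the work area.

```bash
cat > b.py <<'E'
from h import *
res={}
for cam in ["top","scene"]:
    im=shot(cam); W=cloud(im)
    for n,h in (("mat",3),("camera",34)):
        for d in manip.trace(n,im)[:1]:
            m=np.array(d["pixels"]).astype(np.uint8)
            if n=="mat":
                v,u=np.nonzero(m); P=np.array([ray(im,a,b,3)[:2] for a,b in zip(v,u)]).astype(np.float32)
            else:
                q=W[m>0]; P=q[np.abs(q[:,2]-36)<4.5][:,:2].astype(np.float32)
            r=cv2.minAreaRect(P); print(cam,n,r)
    # circle centres: white pixels within mat
    d=manip.trace("mat",im)[0]; m=np.array(d["pixels"])
E
cat >> h.py <<'E'
def go(x,y,z=None,yaw=None):
    "tool shift from the present pose to a world TCP position"
    s=manip.get_state(); q=s["eef_rot"]; M=R.from_quat([q[1],q[2],q[3],q[0]]).as_matrix(); p=s["tool_pos"]
    t=np.array([x,y,p[2] if z is None else z]); 
    print("t",round(s["t"],2),"at",p.round(1),"ty ang",np.arctan2(M[1,1],M[0,1]).round(3),"tz",M[:,2].round(3),"shift",(M.T@(t-p)).round(1),"w",round(s["gripper_width"],2))
E
python3 b.py; python3 -c "
from h import *
go(431,108,110)"
```

```text
top mat ((624.9330444335938, -179.0146484375), (199.86276245117188, 100.05313110351562), 88.68665313720703)
top camera ((376.7867126464844, 307.6953125), (43.219600677490234, 44.39228057861328), 24.42961311340332)
scene mat ((627.6676635742188, -178.4437255859375), (203.1674041748047, 103.308349609375), 87.93773651123047)
scene camera ((378.8651123046875, 307.86395263671875), (44.93907165527344, 44.454078674316406), 27.271757125854492)
t 1.5 at [153.3 554.2 253.3] ty ang 1.301 tz [-0. -0. -1.] shift [-386.6 -356.   143.3] w 1.0
```

```bash
python3 -m crank '[[[-35,-32,5],0],[[-35,-32,5],0],[[-35,-32,5],0],[[-35,-32,5],0],[[-35,-32,5],0],[[-35,-32,5],0],[[-35,-32,5],0],[[-35,-32,5],0],[[-35,-32,5],0],[[-35,-32,5],0]]' 1
cat > w.py <<'E'
import sys
from h import *
n,zt=sys.argv[1],float(sys.argv[2])
im=shot("wrist",sys.argv[3] if len(sys.argv)>3 else None); W=cloud(im)
for d in manip.trace(n,im)[:3]:
    m=np.array(d["pixels"]); q=W[m]; q=q[np.isfinite(q[:,2])]; t=q[np.abs(q[:,2]-zt)<4]
    if len(t)>20:
        c,r=cv2.minEnclosingCircle(t[:,:2].astype(np.float32)); a=cv2.minAreaRect(t[:,:2].astype(np.float32))
        print(n,round(d["p"],2),np.round(d["location"]),"zmed",np.median(t[:,2]).round(1),"circ",np.round(c,1),round(r,1),"rect",np.round(a[0],1),np.round(a[1],1),round(a[2],1))
        go(*a[0])
E
python3 w.py objective 40 w1.png
```

```text
t: 2.5
tool_pos: [406.2, 150.8, 203.5]
eef_rot: [0.001, 0.134, 0.991, 0.0]
force: [0.9, 0.1, 0.4]
gripper_width: 1.001
grasp_force: 0.0
objective 0.57 [223. 246.] zmed 40.8 circ [431.8 109.7] 20.6 rect [431.4 109.7] [40.1 39.8] 49.3
t 2.6 at [408.5 148.  203.2] ty ang 1.294 tz [ 0.002 -0.002 -1.   ] shift [-32.5 -30.6   0.1] w 1.0
```

View pics/w1.png

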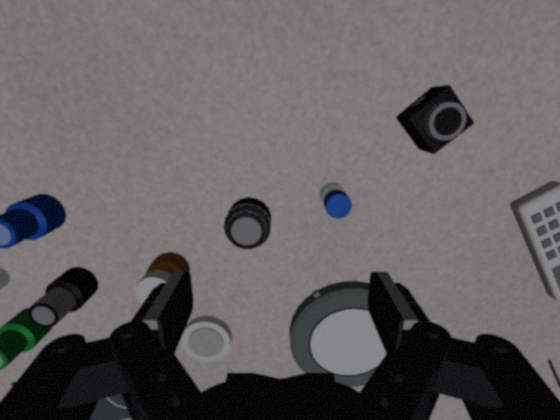

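The wrist view shows the objective at pixel (246,223) with clear room around it; its measured position agrees with the top camera.

```bash
python3 -m crank '[[[-18,-17,12],0],[[-18,-17,25],0],[[0,0,30],0],[[0,0,30],0],[[0,0,12],0],[[0,0,0],0],[[0,0,0],0],[[0,0,0],0],[[0,0,0],0],[[0,0,0],0]]' 1
python3 w.py objective 40; python3 -c "
from h import *
go(431.5,109,34)"
```

```text
t: 3.6
tool_pos: [431.5, 110.4, 95.1]
eef_rot: [0.001, 0.134, 0.991, 0.0]
force: [0.2, -0.5, 0.1]
gripper_width: 1.002
grasp_force: 0.0
objective 0.64 [236. 278.] zmed 40.8 circ [431.6 109.5] 20.6 rect [431.3 109.5] [40.1 40.3] 26.8
t 3.7 at [431.3 110.2  94.9] ty ang 1.301 tz [ 0.001  0.    -1.   ] shift [-0.2 -0.7 -0. ] w 1.0
t 3.7 at [431.3 110.2  94.9] ty ang 1.301 tz [ 0.001  0.    -1.   ] shift [-0.5 -1.2 60.9] w 1.0
```

```bash
python3 -m crank '[[[0,-1,15],0],[[0,0,20],0],[[0,0,15],0],[[0,0,9],0],[[0,0,0],0],[[0,0,0],0],[[0,0,0],0],[[0,0,0],0],[[0,0,0],0],[[0,0,0],0]]' 1
python3 -m crank '[[[0,0,0],0],[[0,0,0],0],[[0,0,0],0],[[0,0,0],0],[[0,0,0],0],[[0,0,0],0],[[0,0,0],0],[[0,0,0],0],[[0,0,0],0],[[0,0,0],0]]' 0
python3 -c "
from h import *
go(613.5,182,135)"
```

```text
t: 4.7
tool_pos: [430.9, 109.2, 35.7]
eef_rot: [0.0, 0.134, 0.991, 0.0]
force: [-0.2, -0.3, 0.3]
gripper_width: 1.0
grasp_force: 0.0
t: 5.7
tool_pos: [430.7, 109.1, 35.8]
eef_rot: [0.0, 0.134, 0.991, 0.0]
force: [-1.7, -0.6, 6.6]
gripper_width: 0.538
grasp_force: 60.9
t 5.7 at [430.7 109.1  35.8] ty ang 1.301 tz [ 0. -0. -1.] shift [-156.8  118.9  -99.2] w 0.54
```

```bash
python3 -m crank '[[[0,0,-20],0],[[0,0,-30],0],[[-10,8,-10],0],[[-25,19,0],0],[[-30,23,0],0],[[-35,26,0],0],[[-30,23,0],0],[[-20,14,0],0],[[-7,6,0],0],[[0,0,0],0]]' 0
python3 - <<'E'
from h import *
im=shot("top"); im2=shot("scene")
for im in (im,im2):
    W=cloud(im); d=manip.trace("stage",im)
    for e in d[:2]:
        m=np.array(e["pixels"]); q=W[m]; q=q[np.abs(q[:,2]-22)<5]; print(e["p"],len(q),cv2.minEnclosingCircle(q[:,:2].astype(np.float32)))
    c=im["color"].astype(int); zz=np.abs(W[...,2]-22)<6; w=(c.min(2)>130)&zz&(np.hypot(W[...,0]-613,W[...,1]-182)<65)
    print("white",w.sum(),cv2.minEnclosingCircle(W[w][:,:2].astype(np.float32)))
go(613.5,182)
E
```

```text
t: 6.7
tool_pos: [613.9, 182.2, 94.5]
eef_rot: [-0.0, 0.134, 0.991, -0.0]
force: [-0.5, -1.1, -3.1]
gripper_width: 0.532
grasp_force: 62.4
0.79 883 ((612.072998046875, 180.44497680664062), 73.44461059570312)
white 260 ((613.759765625, 181.8773956298828), 51.00223922729492)
0.77 3890 ((615.2073364257812, 181.66542053222656), 74.46148681640625)
white 1629 ((614.4205932617188, 181.89761352539062), 50.288814544677734)
t 6.9 at [611.5 181.3  94.9] ty ang 1.301 tz [-0.003 -0.001 -1.   ] shift [-1.7  1.2 -0. ] w 0.53
```

```bash
python3 -m crank '[[[-1,0,10],0],[[0,0,12],0],[[0,0,8],0],[[0,0,4],0],[[0,0,2],0],[[0,0,2],0],[[0,0,0],0],[[0,0,0],0],[[0,0,0],0],[[0,0,0],0]]' 0
python3 -c "
from h import *
go(614,182,56)"
```

```text
t: 7.9
tool_pos: [614.9, 181.8, 57.6]
eef_rot: [0.0, 0.134, 0.991, 0.0]
force: [-0.5, -0.4, -1.1]
gripper_width: 0.53
grasp_force: 62.5
t 7.9 at [614.9 181.8  57.6] ty ang 1.301 tz [ 0.001  0.    -1.   ] shift [ 0.9 -0.1  1.6] w 0.53
```

```bash
python3 -m crank '[[[1,0,1],0],[[0,0,1],0],[[0,0,0],0],[[0,0,0],0],[[0,0,0],0],[[0,0,0],0],[[0,0,0],0],[[0,0,0],0],[[0,0,0],0],[[0,0,0],0]]' 0
python3 -m crank '[[[0,0,0],0],[[0,0,0],0],[[0,0,0],0],[[0,0,0],0],[[0,0,0],0],[[0,0,-10],0],[[0,0,-25],0],[[0,0,-35],0],[[0,0,-40],0],[[0,0,-30],0]]' 1
python3 w.py objective 60;  python3 -c "
from h import *
go(370.5,-296,190)"
```

```text
t: 8.9
tool_pos: [613.7, 182.1, 55.8]
eef_rot: [0.0, 0.134, 0.991, 0.0]
force: [-2.9, 0.1, 5.0]
gripper_width: 0.535
grasp_force: 63.1
t: 9.9
tool_pos: [614.5, 182.2, 198.6]
eef_rot: [0.001, 0.134, 0.991, 0.001]
force: [0.7, -0.1, 0.6]
gripper_width: 0.996
grasp_force: 0.0
objective 0.95 [198. 279.] zmed 60.9 circ [615.  182.7] 20.6 rect [614.4 182.3] [39.8 40.2] 75.2
t 10.0 at [617.1 182.8 201.9] ty ang 1.301 tz [ 0.011  0.003 -1.   ] shift [ 2.5 -1.3 -0. ] w 1.0
t 10.0 at [617.1 182.8 201.9] ty ang 1.301 tz [ 0.011  0.003 -1.   ] shift [ 110.2 -527.3    7.9] w 1.0
```

```bash
python3 -m crank '[[[5,-25,0],0],[[10,-45,0],0],[[10,-48,0],0],[[10,-48,0],0],[[10,-48,0],0],[[10,-48,0],0],[[10,-48,0],0],[[10,-48,0],0],[[10,-48,0],0],[[10,-45,0],0]]' 1
python3 w.py ring 14;  python3 -c "
from h import *
go(370.5,-296,100)"
```

```text
t: 11.0
tool_pos: [400.4, -228.8, 195.3]
eef_rot: [-0.0, 0.135, 0.991, -0.0]
force: [1.2, 0.2, 0.2]
gripper_width: 0.996
grasp_force: 0.0
ring 0.59 [187. 202.] zmed 14.4 circ [ 370.5 -294.3] 26.9 rect [ 370.2 -294.2] [53.  52.2] 76.4
t 11.1 at [ 399.4 -231.7  195.3] ty ang 1.295 tz [-0.001 -0.002 -1.   ] shift [ 11.1 -68.1   0.2] w 1.0
t 11.1 at [ 399.4 -231.7  195.3] ty ang 1.295 tz [-0.001 -0.002 -1.   ] shift [ 10.2 -69.5  95.5] w 1.0
```

```bash
python3 -m crank '[[[4,-24,15],0],[[4,-26,25],0],[[3,-18,30],0],[[0,-2,25],0],[[0,0,15],0],[[0,0,5],0],[[0,0,0],0],[[0,0,0],0],[[0,0,0],0],[[0,0,0],0]]' 1
python3 w.py ring 14;  python3 -c "
from h import *
go(370.5,-294.7,25)"
```

```text
t: 12.1
tool_pos: [373.4, -292.2, 81.2]
eef_rot: [0.001, 0.134, 0.991, -0.001]
force: [-0.2, 0.0, -0.2]
gripper_width: 1.001
grasp_force: 0.0
t 12.2 at [ 373.1 -292.1   81. ] ty ang 1.301 tz [ 0.001 -0.001 -1.   ] shift [ 1.9 -3.2 56. ] w 1.0
```

```bash
python3 -m crank '[[[2,-3,10],0],[[0,0,18],0],[[0,0,14],0],[[0,0,9],0],[[0,0,5],0],[[0,0,0],0],[[0,0,0],0],[[0,0,0],0],[[0,0,0],0],[[0,0,0],0]]' 1
python3 -m crank '[[[0,0,0],0],[[0,0,0],0],[[0,0,0],0],[[0,0,0],0],[[0,0,0],0],[[0,0,0],0],[[0,0,0],0],[[0,0,0],0],[[0,0,0],0],[[0,0,0],0]]' 0
python3 -c "
from h import *
shot('wrist','w2.png')
go(614,182,200)"
```

```text
t: 13.2
tool_pos: [370.2, -294.4, 24.7]
eef_rot: [0.0, 0.134, 0.991, -0.0]
force: [-0.0, -0.4, 0.2]
gripper_width: 1.0
grasp_force: 0.0
t: 14.2
tool_pos: [370.0, -294.3, 25.3]
eef_rot: [0.0, 0.135, 0.991, -0.0]
force: [-2.0, 1.2, 11.4]
gripper_width: 0.596
grasp_force: 60.3
t 14.25 at [ 370.1 -294.3   25.3] ty ang 1.301 tz [ 0.001 -0.    -1.   ] shift [-108.2  524.  -174.8] w 0.6
```

View pics/w2.png

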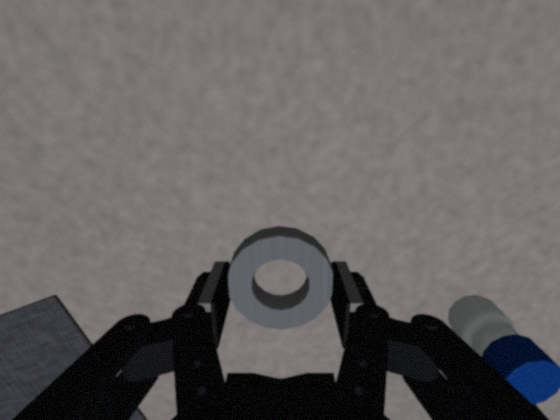

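Ring is seated between the pads at pixel (280,278), squarely held. Lift and carry.

```bash
python3 -m crank '[[[0,0,-15],0],[[0,0,-30],0],[[0,0,-40],0],[[0,10,-30],0],[[-5,25,-10],0],[[-8,40,0],0],[[-10,48,0],0],[[-10,48,0],0],[[-10,48,0],0],[[-10,48,0],0]]' 0
python3 -m crank '[[[-10,48,0],0],[[-10,48,0],0],[[-10,48,0],0],[[-10,48,0],0],[[-9,40,0],0],[[-6,20,0],0],[[0,5,0],0],[[0,0,0],0],[[0,0,0],0],[[0,0,0],0]]' 0
python3 w.py objective 60;  python3 -c "
from h import *
go(614.2,182.2,95)"
```

```text
t: 15.25
tool_pos: [492.5, -49.2, 149.3]
eef_rot: [-0.0, 0.135, 0.991, -0.0]
force: [0.8, -1.1, -0.1]
gripper_width: 0.598
grasp_force: 62.5
t: 16.25
tool_pos: [612.8, 180.5, 149.2]
eef_rot: [-0.001, 0.135, 0.991, -0.0]
force: [-0.4, 0.1, -0.0]
gripper_width: 0.595
grasp_force: 62.5
objective 0.89 [210. 282.] zmed 60.8 circ [614.6 182.7] 20.2 rect [607.2 185.2] [39.9 24.2] 72.1
t 16.35 at [613.2 180.7 149.4] ty ang 1.299 tz [-0. -0. -1.] shift [7.1 2.7 0. ] w 0.6
t 16.35 at [613.2 180.7 149.4] ty ang 1.299 tz [-0. -0. -1.] shift [-0.5  1.7 54.4] w 0.6
```

```bash
python3 -m crank '[[[0,2,10],0],[[0,0,20],0],[[0,0,15],0],[[0,0,8],0],[[0,0,4],0],[[0,0,3],0],[[0,0,2],0],[[0,0,1],0],[[0,0,0],0],[[0,0,0],0]]' 0
python3 -c "
from h import *
go(614.2,182.2,85.5)"
```

```text
t: 17.35
tool_pos: [614.5, 184.0, 86.7]
eef_rot: [0.0, 0.134, 0.991, 0.0]
force: [-0.2, 0.4, -0.2]
gripper_width: 0.6
grasp_force: 62.5
t 17.35 at [614.5 184.   86.7] ty ang 1.301 tz [ 0.001  0.    -1.   ] shift [-0.2 -1.9  1.2] w 0.6
```

```bash
python3 -m crank '[[[0,-2,0],0],[[0,0,1],0],[[0,0,1],0],[[0,0,0],0],[[0,0,0],0],[[0,0,0],0],[[0,0,0],0],[[0,0,0],0],[[0,0,0],0],[[0,0,0],0]]' 0
python3 -m crank '[[[0,0,0],0],[[0,0,0],0],[[0,0,0],0],[[0,0,0],0],[[0,0,0],0],[[0,0,-10],0],[[0,0,-25],0],[[0,0,-35],0],[[0,0,-30],0],[[0,0,-10],0]]' 1
python3 w.py ring 74 w3.png;  python3 -c "
from h import *
go(457.5,-112.5,130)"
```

```text
t: 18.35
tool_pos: [613.8, 181.9, 85.4]
eef_rot: [0.0, 0.134, 0.991, 0.0]
force: [-1.2, -1.1, 6.2]
gripper_width: 0.597
grasp_force: 63.2
t: 19.35
tool_pos: [615.9, 182.5, 198.9]
eef_rot: [0.003, 0.134, 0.991, 0.001]
force: [0.2, 0.1, -0.1]
gripper_width: 0.999
grasp_force: 0.0
ring 0.91 [217. 274.] zmed 74.5 circ [614.8 182.5] 26.9 rect [614.1 182.7] [52.8 52.3] 26.5
t 19.45 at [615.  182.3 196.9] ty ang 1.301 tz [ 0.005  0.001 -1.   ] shift [ 0.9  0.1 -0. ] w 1.01
t 19.45 at [615.  182.3 196.9] ty ang 1.301 tz [ 0.005  0.001 -1.   ] shift [  73.5 -326.3   65.8] w 1.01
```

View pics/w3.png

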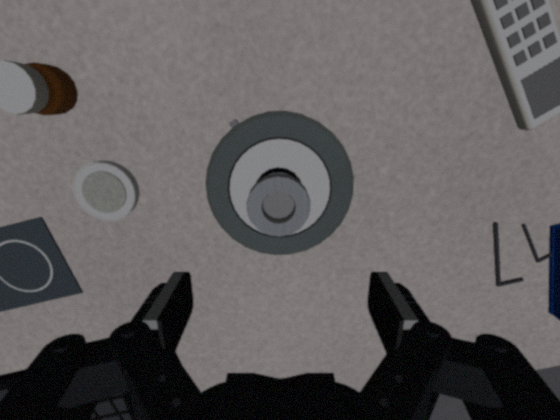

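The ring sits centred on the objective (pixel (278,205)), top at 74 mm as expected. On to the eyepiece.

```bash
python3 -m crank '[[[5,-25,0],0],[[10,-45,0],0],[[10,-48,0],0],[[10,-48,0],0],[[10,-48,0],0],[[10,-45,5],0],[[8,-35,10],0],[[6,-22,10],0],[[4,-9,5],0],[[0,0,0],0]]' 1
python3 w.py eyepiece 62 w4.png;  python3 -c "
from h import *
go(457.5,-112.5,54)"
```

```text
t: 20.45
tool_pos: [454.7, -111.9, 162.7]
eef_rot: [-0.002, 0.136, 0.991, 0.001]
force: [0.1, -0.1, 0.2]
gripper_width: 1.0
grasp_force: 0.0
eyepiece 0.84 [ 98. 254.] zmed 62.9 circ [ 365.5 -105.4] 15.3 rect [ 365.6 -105.5] [29.9 30.1] 73.7
t 20.55 at [ 457.  -111.2  163.9] ty ang 1.301 tz [-0.001  0.001 -1.   ] shift [ 89.6 -18.9   0.1] w 1.0
eyepiece 0.81 [204. 280.] zmed 62.9 circ [ 456.8 -111.3] 15.4 rect [ 456.6 -111.2] [29.3 29.8] 74.6
t 20.55 at [ 457.  -111.2  163.9] ty ang 1.301 tz [-0.001  0.001 -1.   ] shift [ 0.4 -0.1  0. ] w 1.0
eyepiece 0.7 [262. 204.] zmed 62.8 circ [ 492.9 -192.6] 15.7 rect [ 493.4 -188.1] [21.7 31. ] 81.9
t 20.55 at [ 457.  -111.2  163.9] ty ang 1.301 tz [-0.001  0.001 -1.   ] shift [-55.6 -64.4  -0.1] w 1.0
t 20.55 at [ 457.  -111.2  163.9] ty ang 1.301 tz [-0.001  0.001 -1.   ] shift [ -0.9  -1.2 109.9] w 1.0
```

View pics/w4.png

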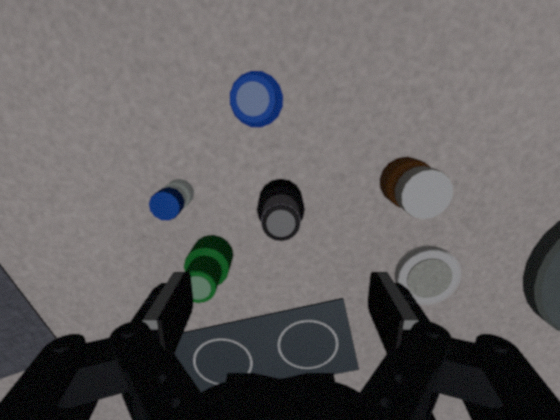

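The view shows the black eyepiece below the tool at pixel (280,215); the green (205,270) and blue (256,98) ones are clear. Descend onto the barrel.

```bash
python3 -m crank '[[[0,0,15],0],[[0,0,25],0],[[0,0,30],0],[[0,0,20],0],[[0,0,12],0],[[0,0,8],0],[[0,0,0],0],[[0,0,0],0],[[0,0,0],0],[[0,0,0],0]]' 1
python3 -m crank '[[[0,0,0],0],[[0,0,0],0],[[0,0,0],0],[[0,0,0],0],[[0,0,0],0],[[0,0,0],0],[[0,0,0],0],[[0,0,0],0],[[0,0,0],0],[[0,0,0],0]]' 0
python3 -c "
from h import *
go(627,-129,120)"
```

```text
t: 21.55
tool_pos: [457.4, -111.9, 55.0]
eef_rot: [0.001, 0.134, 0.991, -0.0]
force: [0.3, 0.5, 0.1]
gripper_width: 1.002
grasp_force: 0.0
t: 22.55
tool_pos: [456.8, -111.9, 54.6]
eef_rot: [0.0, 0.134, 0.991, -0.0]
force: [-1.0, -0.4, 5.4]
gripper_width: 0.329
grasp_force: 59.3
t 22.55 at [ 456.8 -111.9   54.6] ty ang 1.301 tz [ 0. -0. -1.] shift [-168.6   28.9  -65.3] w 0.33
```

```bash
python3 -m crank '[[[0,0,-15],0],[[0,0,-25],0],[[0,0,-25],0],[[-15,3,-5],0],[[-30,5,0],0],[[-38,6,0],0],[[-35,6,0],0],[[-28,5,0],0],[[-17,3,0],0],[[-5,1,0],0]]' 0
python3 -m crank '[[[0,0,0],0],[[0,0,0],0],[[0,0,0],0],[[0,0,0],0],[[0,0,0],0],[[0,0,0],0],[[0,0,0],0],[[0,0,0],0],[[0,0,0],0],[[0,0,0],0]]' 0
python3 - <<'E'
from h import *
# white circle fits inside the mat, from the two fixed views + wrist
for cam in ("top","scene","wrist"):
    im=shot(cam,"w5.png" if cam=="wrist" else None); c=im["color"].astype(np.float32).mean(2)
    h=cv2.GaussianBlur(c,(0,0),6); v,u=np.nonzero(c-h>8)
    P=np.array([ray(im,a,b,3)[:2] for a,b in zip(v,u)])
    for g in ((627.5,-129),(624.5,-229)):
        g=np.array(g)
        for _ in range(4):
            r=np.hypot(*(P-g).T); q=P[np.abs(r-33.5)<4]
            if len(q)<20: break
            A=np.c_[2*q,np.ones(len(q))]; s=np.linalg.lstsq(A,(q**2).sum(1),rcond=None)[0]; g=s[:2]
        print(cam,len(q),g.round(1))
go(627,-129,60)
E
```

```text
t: 23.55
tool_pos: [628.3, -128.8, 123.5]
eef_rot: [0.0, 0.134, 0.991, 0.0]
force: [-0.1, 0.4, -1.2]
gripper_width: 0.334
grasp_force: 59.6
t: 24.55
tool_pos: [626.4, -128.6, 124.3]
eef_rot: [0.0, 0.134, 0.991, 0.0]
force: [0.3, -0.2, -0.3]
gripper_width: 0.334
grasp_force: 59.5
top 113 [ 627.2 -128.5]
top 161 [ 624.9 -230.2]
scene 213 [ 627.4 -129.3]
scene 225 [ 625.  -229.3]
wrist 888 [ 629.8 -127.4]
wrist 978 [ 626.1 -227.4]
t 24.7 at [ 626.4 -128.6  124.3] ty ang 1.301 tz [-0.  0. -1.] shift [-0.7 -0.2 64.3] w 0.33
```

View pics/w5.png

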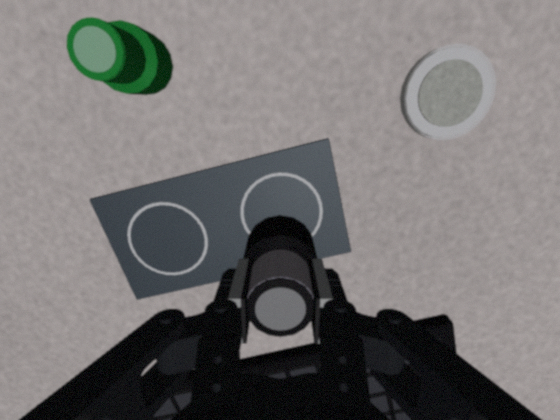

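Eyepiece held upright (pixel (280,270)) over the near circle (282,212); the three cameras agree on its centre to about 2 mm.

```bash
python3 -m crank '[[[-2,0,10],0],[[0,0,18],0],[[0,0,16],0],[[0,0,10],0],[[0,0,5],0],[[0,0,3],0],[[0,0,2],0],[[0,0,2],0],[[0,0,0],0],[[0,0,0],0]]' 0
python3 -c "
from h import *
go(628,-128.8,57.5)"
```

```text
t: 25.7
tool_pos: [628.6, -129.2, 58.7]
eef_rot: [0.0, 0.134, 0.991, -0.0]
force: [0.6, -0.9, -0.9]
gripper_width: 0.332
grasp_force: 59.6
t 25.7 at [ 628.6 -129.2   58.7] ty ang 1.301 tz [ 0.001 -0.    -1.   ] shift [0.7 0.2 1.2] w 0.33
```

```bash
python3 -m crank '[[[0,0,1],0],[[0,0,1],0],[[0,0,0],0],[[0,0,0],0],[[0,0,0],0],[[0,0,0],0],[[0,0,0],0],[[0,0,0],0],[[0,0,0],0],[[0,0,0],0]]' 0
python3 -m crank '[[[0,0,0],0],[[0,0,0],0],[[0,0,0],0],[[0,0,0],0],[[0,0,0],0],[[0,0,-10],0],[[0,0,-25],0],[[0,0,-35],0],[[0,0,-40],0],[[0,0,-30],0]]' 1
python3 w.py eyepiece 65;  python3 -c "
from h import *
go(378,308,200)"
```

```text
t: 26.7
tool_pos: [628.7, -129.3, 57.7]
eef_rot: [0.001, 0.134, 0.991, -0.0]
force: [-1.8, 0.1, 4.8]
gripper_width: 0.337
grasp_force: 60.6
t: 27.7
tool_pos: [629.0, -129.3, 199.5]
eef_rot: [0.001, 0.134, 0.991, -0.0]
force: [0.6, -0.2, -0.4]
gripper_width: 1.0
grasp_force: 0.0
eyepiece 0.86 [194. 279.] zmed 65.8 circ [ 628.9 -128.1] 15.6 rect [ 628.8 -128.4] [30.  29.6] 24.0
t 27.8 at [ 631.7 -130.   202.8] ty ang 1.301 tz [ 0.011 -0.003 -1.   ] shift [ 3.3  0.8 -0. ] w 1.0
eyepiece 0.65 [ 64. 164.] zmed 62.8 circ [ 493.6 -192.7] 15.5 rect [ 493.3 -192.5] [30.4 30. ] 1.3
t 27.8 at [ 631.7 -130.   202.8] ty ang 1.301 tz [ 0.011 -0.003 -1.   ] shift [116.7 -97.1  -1.3] w 1.0
t 27.8 at [ 631.7 -130.   202.8] ty ang 1.301 tz [ 0.011 -0.003 -1.   ] shift [361.3 354.6  -1.3] w 1.0
```

```bash
python3 -m crank '[[[20,20,0],0],[[34,34,0],0],[[35,35,0],0],[[35,35,0],0],[[35,35,0],0],[[35,35,0],0],[[35,35,0],0],[[35,35,0],0],[[30,30,0],0],[[10,10,0],0]]' 1
python3 -m crank '[[[0,0,0],0.14],[[0,0,0],0.14],[[0,0,0],0.14],[[0,0,0],0.14],[[0,0,0],0.14],[[0,0,0],0.14],[[0,0,0],0],[[0,0,0],0],[[0,0,0],0],[[0,0,0],0]]' 1
cat > c.py <<'E'
from h import *
im=shot("wrist","w6.png"); W=cloud(im); d=manip.trace("camera",im)[0]; q=W[np.array(d["pixels"])]; q=q[np.isfinite(q[:,2])]
for z in (34,44):
    t=q[np.abs(q[:,2]-z-.8)<3][:,:2].astype(np.float32); print(z,len(t),cv2.minAreaRect(t))
go(378,308,100)
E
python3 c.py
```

```text
t: 28.8
tool_pos: [413.6, 247.4, 196.1]
eef_rot: [-0.001, 0.133, 0.991, 0.0]
force: [0.7, -0.2, 0.1]
gripper_width: 1.004
grasp_force: 0.0
t: 29.8
tool_pos: [416.4, 244.8, 196.2]
eef_rot: [-0.0, 0.526, 0.85, -0.0]
force: [0.1, -0.3, -0.9]
gripper_width: 1.0
grasp_force: 0.0
34 1433 ((378.0453186035156, 310.2734375), (44.01065444946289, 43.9388313293457), 25.916311264038086)
44 1175 ((377.951171875, 310.30828857421875), (31.284465789794922, 31.348270416259766), 1.475632667541504)
t 29.9 at [416.3 244.8 196.3] ty ang 0.462 tz [-0. -0. -1.] shift [73.6 -6.2 96.3] w 1.0
```

View pics/w6.png

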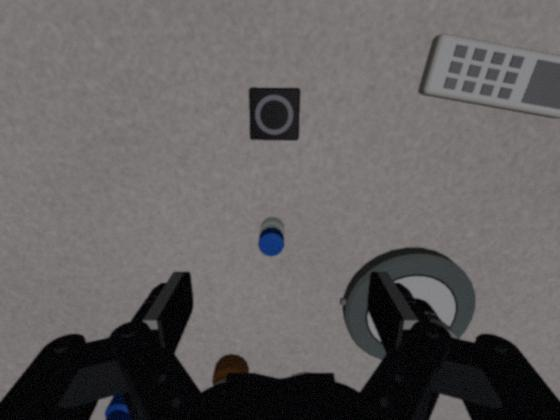

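Camera at pixel (274,113), square to the jaws. Move over it, re-check, then descend.

```bash
python3 -m crank '[[[10,0,0],0],[[18,-1,5],0],[[20,-2,15],0],[[17,-2,20],0],[[9,0,20],0],[[0,0,20],0],[[0,0,10],0],[[0,0,5],0],[[0,0,0],0],[[0,0,0],0]]' 1
python3 c.py
```

```text
t: 30.9
tool_pos: [379.5, 309.2, 101.9]
eef_rot: [0.0, 0.527, 0.85, 0.001]
force: [-0.2, -0.6, 0.7]
gripper_width: 0.998
grasp_force: 0.0
34 1983 ((377.9049377441406, 310.8587341308594), (43.87834930419922, 44.127994537353516), 26.368139266967773)
44 1883 ((378.1400451660156, 310.30316162109375), (31.751270294189453, 32.12627029418945), 17.534902572631836)
t 31.0 at [379.7 309.2 102.2] ty ang 0.461 tz [ 0.002  0.001 -1.   ] shift [-0.3 -2.1  2.2] w 1.0
```

```bash
python3 -m crank '[[[1,-1,12],0],[[0,0,20],0],[[0,0,18],0],[[0,0,10],0],[[0,0,6],0],[[0,0,0],0],[[0,0,0],0],[[0,0,0],0],[[0,0,0],0],[[0,0,0],0]]' 1
python3 -m crank '[[[0,0,0],0],[[0,0,0],0],[[0,0,0],0],[[0,0,0],0],[[0,0,0],0],[[0,0,0],0],[[0,0,0],0],[[0,0,0],0],[[0,0,0],0],[[0,0,0],0]]' 0
python3 -c "
from h import *
go(625,-229.2,150)"
```

```text
t: 32.0
tool_pos: [377.9, 309.6, 35.8]
eef_rot: [0.0, 0.527, 0.85, 0.0]
force: [-0.7, -0.2, -1.0]
gripper_width: 0.999
grasp_force: 0.0
t: 33.0
tool_pos: [377.7, 309.4, 35.6]
eef_rot: [0.0, 0.527, 0.85, 0.0]
force: [-0.9, -0.4, 5.3]
gripper_width: 0.504
grasp_force: 61.7
t 33.0 at [377.7 309.4  35.6] ty ang 0.461 tz [ 0.  0. -1.] shift [-592.4  -18.1 -114.4] w 0.5
```

```bash
python3 -m crank '[[[0,0,-15],0],[[0,0,-30],0],[[-10,0,-40],0],[[-25,-1,-30],0],[[-40,-1,0],0],[[-48,-2,0],0],[[-48,-2,0],0],[[-48,-2,0],0],[[-48,-2,0],0],[[-48,-2,0],0]]' 0
python3 -m crank '[[[-48,-1,0],0],[[-48,-1,0],0],[[-48,-1,0],0],[[-48,-1,0],0],[[-40,-1,0],0],[[-28,-1,0],0],[[-15,0,0],0],[[-2,0,0],0],[[0,0,0],0],[[0,0,0],0]]' 0
python3 -c "
from h import *
go(625,-229,39)"
```

```text
t: 34.0
tool_pos: [507.1, 20.1, 149.9]
eef_rot: [-0.0, 0.527, 0.85, -0.0]
force: [1.0, 0.4, -1.4]
gripper_width: 0.502
grasp_force: 61.5
t: 35.0
tool_pos: [623.9, -226.9, 150.0]
eef_rot: [-0.001, 0.526, 0.85, 0.0]
force: [-0.8, 0.4, -1.2]
gripper_width: 0.505
grasp_force: 61.4
t 35.0 at [ 623.9 -226.9  150. ] ty ang 0.462 tz [-0.002  0.001 -1.   ] shift [ -2.6   0.2 111. ] w 0.5
```

```bash
python3 -m crank '[[[-2,0,12],0],[[0,0,25],0],[[0,0,30],0],[[0,0,22],0],[[0,0,10],0],[[0,0,5],0],[[0,0,3],0],[[0,0,2],0],[[0,0,0],0],[[0,0,0],0]]' 0
python3 -c "
from h import *
go(625,-229,39)"
```

```text
t: 36.0
tool_pos: [626.3, -230.9, 42.2]
eef_rot: [0.001, 0.527, 0.85, 0.0]
force: [-0.3, -0.1, -0.9]
gripper_width: 0.5
grasp_force: 61.4
t 36.0 at [ 626.3 -230.9   42.2] ty ang 0.461 tz [ 0.001 -0.001 -1.   ] shift [ 2.3 -0.3  3.2] w 0.5
```

```bash
python3 -m crank '[[[2,0,1],0],[[0,0,1],0],[[0,0,1],0],[[0,0,0.5],0],[[0,0,0],0],[[0,0,0],0],[[0,0,0],0],[[0,0,0],0],[[0,0,0],0],[[0,0,0],0]]' 0
```

```text
t: 37.0
tool_pos: [624.9, -228.7, 38.7]
eef_rot: [0.0, 0.527, 0.85, 0.0]
force: [-1.8, 0.9, 6.4]
gripper_width: 0.5
grasp_force: 62.1
```

```bash
python3 -m crank '[[[0,0,0],0],[[0,0,0],0],[[0,0,0],0],[[0,0,0],0],[[0,0,0],0],[[0,0,-10],0],[[0,0,-25],0],[[0,0,-35],0],[[0,0,-40],0],[[0,0,-40],0]]' 1
python3 -m crank '[[[0,-15,0],0],[[0,-30,0],0],[[0,-40,0],0],[[0,-40,0],0],[[0,-30,0],0],[[0,-15,0],0],[[0,0,0],0],[[0,0,0],0],[[0,0,0],0],[[0,0,0],0]]' 1
python3 - <<'E'
from h import *
im=shot("scene","fin.png"); W=cloud(im)
for im in (im,shot("top")):
    W=cloud(im)
    for n,z in (("ring",74),("eyepiece",65),("camera",47),("jar",55),("vial_left",48),("vial_right",48),("dish",15)):
        for d in manip.trace(n,im)[:3]:
            q=W[np.array(d["pixels"])]; q=q[np.abs(q[:,2]-z-2)<4]
            if len(q)>20: print(n,round(d["p"],2),len(q),np.round(cv2.minAreaRect(q[:,:2].astype(np.float32))[0],1),np.median(q[:,2]).round(1))
go(600,0)
E
```

```text
t: 38.0
tool_pos: [624.6, -228.7, 189.7]
eef_rot: [-0.0, 0.527, 0.85, -0.0]
force: [-0.2, -0.4, -0.7]
gripper_width: 1.001
grasp_force: 0.0
t: 39.0
tool_pos: [473.9, -304.0, 187.7]
eef_rot: [0.0, 0.526, 0.85, 0.0]
force: [0.1, -0.4, -0.4]
gripper_width: 0.999
grasp_force: 0.0
ring 0.75 620 [615.  180.6] 74.1
eyepiece 0.87 53 [ 493.3 -193.6] 63.6
eyepiece 0.82 200 [ 629.5 -130.7] 65.5
eyepiece 0.68 41 [ 366.5 -108.5] 63.5
camera 0.68 193 [ 626.9 -229.2] 47.5
jar 0.71 293 [468.5   0.5] 55.2
vial_left 0.81 137 [429.5 200.4] 48.4
vial_right 0.53 84 [ 425.  -200.4] 48.1
dish 0.6 746 [571.5   8.7] 14.8
ring 0.57 217 [610.9 180.7] 74.6
eyepiece 0.78 48 [ 490.6 -193.4] 64.3
eyepiece 0.57 60 [ 363.9 -106.8] 64.1
eyepiece 0.56 100 [ 625.4 -129.8] 66.0
camera 0.84 121 [ 623. -230.] 47.7
jar 0.79 182 [466.2   1.5] 55.8
vial_left 0.45 56 [428.5 198.7] 48.5
vial_right 0.53 105 [ 622.3 -230.2] 48.0
dish 0.9 365 [568.5   8.1] 15.3
t 39.8 at [ 472.6 -304.5  187.8] ty ang 0.461 tz [ 0. -0. -1.] shift [216.1 249.6  -0. ] w 1.0
```

View pics/fin.png

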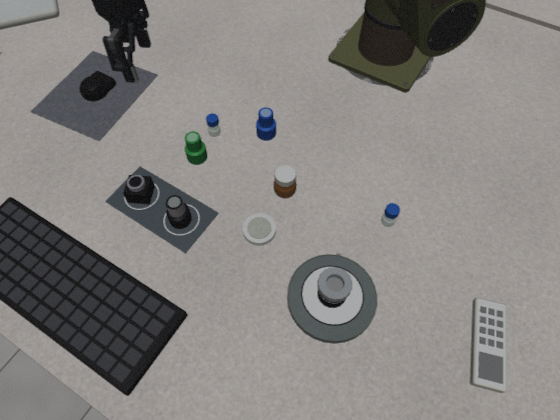

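Everything is in place: the ring on the objective at (333,285), the eyepiece at (178,212) and the camera at (138,188) in their circles, and the bystanders unmoved.

```bash
python3 -c "
from workcell import manip
print(manip.sign_off())"
```

```text
the job is handed in; nothing more can be done
None
```

The layout is finished and handed in at about 40 s of the 99 s: objective on the stage base with the ring on top, eyepiece and camera in their mat circles, each within about 2 mm of centre by the cameras; the jar, vials and dish were not moved. The hand-in call gave no verdict.

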